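Assemble the carved pagoda and lantern on their plinths

ROBOT

A 6-joint arm with a two-finger parallel gripper is mounted at the origin on the work surface. World frame = base frame: x ahead of the robot, y to its left, z up, the work surface at z = 0. Lengths are in m, angles in rad, forces in N, time in s.
With the tool pointing down it reaches from about 0.35 to 0.975 m from the base axis. Payload 4.9 kg.
Tool frame: the origin (TCP) lies on the centre line of the jaws, within the pads' length; the fingertips stand 17 mm ahead of it and the grasp point (between the pads) lies 2 mm behind it (ctrl.tcp_to_tips is the x of the fingertips in the tool frame, in m); x points along the fingers, z is the direction in which the jaws open and shut, and the axes are right-handed (so a half turn about x gives the same grasp; the last joint's range is limited). The gripper opens to 85 mm and grips with 20 to 120 N. Pads are 22 mm wide; open, the fingers measure 114 mm over their backs; the gripper's body (76 mm by 85 mm) begins 54 mm behind the grasp point. The pads swing forward as they close: fully open they stand 13 mm farther back than shut.
Start: joints at [1.101, 0.053, 1.613, -0, 1.476, -0.119], TCP at [0.215, 0.587, 0.248] pointing down, gripper open.
Joint ranges: [-3.01, 3.01], [-1.01, 2.22], [0.06, 2.58], [-1.02, 4.17], [0.09, 2.62], [-3.14, 3.14]. Speed limits (rad/s): [2.57, 2.57, 3.14, 3.14, 3.14, 3.14].

INTERFACE

Orientations are given as a rotation vector (axis times angle).
In Python, from station import ctrl, cams, finder gives the robot as it stands.
- The arm moves only by the tool step_arm, never from a script. Its argument "moves" is a list of rows, each a list of 3 entries, a list of its own where there are three numbers: the shift along the tool's x, y, z in cm, then the turn, a rotation vector about the tool's x, y, z in degrees, then the opening, from 0 (shut) to 1 (fully open). A call has exactly 10 rows; each row is the pose to reach, as a shift and turn from the pose measured when the call began, along the tool's axes at that moment; what a row does not reach only later rows make up. A row lasts 1/12 s, in which the tool goes at most 41.7 mm and 7.16 degrees, less where a joint would pass 70% of its speed; a pose out of reach is approached as far as the arm can. A call with a gripper value outside its range is refused whole. The fingers move at their own pace and stop on an object; "grip_force" is the grip in N (left out, the last holds). Time passes only in rows, so rows that repeat a pose let the fingers close, or fill a call up. It gives the time, the measured TCP pose, the force and the opening at its end, in the units of the state.
- ctrl.get_obs(): the state, without advancing time (a new reading comes with each control period).
- cams.get_image(name): name is "side" or "top"; returns a dict with "pixels" (480x640x3 uint8, blue, green, red), "fx", "fy", "cx", "cy" (pixels), "position" and "attitude" of the camera in the world. Camera axes: x right, y up, looking along -z (the intrinsics and any distortion apply to the point x, -y, -z); pixel columns grow to the right and rows downward; lengths in m; the calibration is good to about 2 mm. A picture is of the moment at which its call begins. There is no depth.
- ctrl.finish_job(): hands the job in, once; it reports no verdict.
Trained networks look in the newest picture that a camera, given by its name, has taken for a name from the list of things; names that differ only in an ending like _2 or _b are one class to them, and where a whole thing is asked for, a point or a joint stands for the part that bears it (a point fixed in the world has none). Each returns a list of dicts, best first, with "conf" (0 to 1); they miss things now and then, are a little off and sometimes report something else, mostly with a low value. They report only what shows in the picture. A call takes as long as a camera call. They do not tell look-alikes from the thing itself.
- finder.find_in(camera, name): "at" ([column, row] in pixels, amid what is visible of it).
- finder.regions_of(camera, name): "region" (480x640 bool, what is visible of it) and "at" ([column, row] in pixels, amid what is visible of it).
- finder.tip_of(camera, name): "at" ([column, row] in pixels: a listed point, or the origin of a listed thing).
The state is a dict: "t": time; "q": joint angles; "dq": joint speeds; "effort": joint torques, N m; "tool_pos": TCP position; "tool_rot": TCP orientation; "contact_force": force on the tool from outside, world axes, zero at the start; "wrist_torque": the same for the moment, N m; "opening": finger opening in m.
Only numpy, scipy, OpenCV 4.12 (cv2) and the standard library are available. Lean on these libraries where they do the work, as an engineer would, in place of code of your own. Each camera call takes 0.05 s, during which the arm holds its last target. There are 200 camera calls.

TASK

Assemble the two carved models on their plinths: on the square plinth the pagoda, with the large storey at the bottom, the middle one on it and the small one with the spire on top, each centred and squared up with the plinth; on the round plinth the lantern, with the drum below and the cap on it, both centred. Everything must stand upright by itself at the end. Leave the mallet, the glue jar and the chisel where they are.

Things in the scene. Friction and masses are not known exactly. Their poses are not given: they have to be found in the camera images.
- storey_large: Largest of three carved, square pagoda storeys in pale wood, standing on the bench. From below: square body 46 mm wide, 30 mm high; square roof eave 64 mm wide, 10 mm thick (30 to 40 mm up); flat square seat 50 mm wide, 5 mm high on top. 45 mm high in all, about 100 g. Origin: centre of its underside, z up, x and y square to its sides (four-fold symmetric).
- storey_middle: Middle pagoda storey, same form: body 36 mm wide, 27 mm high; eave 50 mm wide, 10 mm thick (27 to 37 mm up); flat seat 38 mm wide, 4 mm high on top. 41 mm high in all, about 60 g. Origin: centre of its underside, z up, x and y square to its sides (four-fold symmetric).
- storey_small: Smallest pagoda storey, the only one with a spire: body 27 mm wide, 24 mm high; eave 37 mm wide, 10 mm thick (24 to 34 mm up); seat 25 mm wide, 4 mm high; then a thin turned spire, 14 mm across at its widest and 30 mm tall. 68 mm high in all, about 35 g. Origin: centre of its underside, z up, x and y square to its sides (four-fold symmetric).
- lantern_drum: Garden-lantern drum in pale wood: plain upright cylinder 48 mm in diameter, 50 mm high, with four dark carved windows on its side and a flat top; about 60 g. Origin: centre of its underside, z up.
- lantern_cap: Garden-lantern cap in pale wood: round roof 68 mm in diameter with a 7 mm rim, sloping up to 22 mm high, and an upright cylindrical knob on top 18 mm in diameter, from 22 to 44 mm up; flat underside; about 50 g. Origin: centre of its underside, z up.
- plinth_square: Square dark wooden plinth fixed to the bench, 80 x 80 mm, 20 mm high, flat top. Origin: centre of its underside, on the bench, z up, x and y square to its sides.
- plinth_round: Round dark wooden plinth fixed to the bench, 80 mm in diameter, 20 mm high, flat top. Origin: centre of its underside, on the bench, z up.
- mallet: Bystander: turned wooden carver's mallet standing on its head, handle up; head 80 mm in diameter, 205 mm tall. Origin: centre of its underside.
- glue_jar: Bystander: white glue jar, 60 mm in diameter, 85 mm tall. Origin: centre of its underside.
- chisel: Bystander: wood chisel lying flat, 250 mm long, 22 mm high at the handle. Origin: under the middle of its length, x along the blade.
Things that resemble listed ones, but are neither listed nor needed, are in the scene too. What is shaped like the lantern_cap but orange or pink is not meant.

How it is judged:
At the end, for the whole second after the job is handed in: Large, middle, small storey stacked in that order on the square plinth, drum then cap on the round one; each centred on its bearer within 10 mm, seated within 4 mm, upright within 0.07 rad; storeys square to the plinth (any of four ways) within 0.18 rad; all released and at rest (horizontal distance between storey_large and plinth_square below 0.01 m and z of storey_large in the frame of plinth_square between 0.016 and 0.024 m and angle between each of storey_large, storey_middle, storey_small, lantern_drum, lantern_cap's own z axis and vertical below 0.07 rad and linear speed of each of storey_large, storey_middle, storey_small, lantern_drum, lantern_cap below 0.01 m/s and angular speed of each of storey_large, storey_middle, storey_small, lantern_drum, lantern_cap below 0.1 rad/s and horizontal distance between storey_middle and storey_large below 0.01 m and z of storey_middle in the frame of storey_large between 0.041 and 0.049 m and horizontal distance between storey_small and storey_middle below 0.01 m and z of storey_small in the frame of storey_middle between 0.037 and 0.045 m and horizontal distance between lantern_drum and plinth_round below 0.01 m and z of lantern_drum in the frame of plinth_round between 0.016 and 0.024 m and horizontal distance between lantern_cap and lantern_drum below 0.01 m and z of lantern_cap in the frame of lantern_drum between 0.046 and 0.054 m and (angle between the x axis of storey_large and the x axis of plinth_square, either way round below 0.18 rad or angle between the x axis of storey_large and the y axis of plinth_square, either way round below 0.18 rad) and (angle between the x axis of storey_middle and the x axis of plinth_square, either way round below 0.18 rad or angle between the x axis of storey_middle and the y axis of plinth_square, either way round below 0.18 rad) and (angle between the x axis of storey_small and the x axis of plinth_square, either way round below 0.18 rad or angle between the x axis of storey_small and the y axis of plinth_square, either way round below 0.18 rad)); the robot touches nothing.
It fails at once if the mallet is shifted by more than 20 mm (distance of mallet from where it was at the start of the episode above 0.02 m).
It fails at once if the glue jar is shifted by more than 20 mm (distance of glue_jar from where it was at the start of the episode above 0.02 m).
It fails at once if the chisel is shifted by more than 20 mm (distance of chisel from where it was at the start of the episode above 0.02 m).
It also fails if it takes over 136 s, if anything falls off the work surface, if the arm or the gripper's body presses on something with over 40 N, if the wrist force passes 120 N, or if a joint passes its speed limit or range.

## Working session

There is one attempt and no reset: what is moved stays moved. The work goes in short steps, Python scripts to look and compute and a tool call to move; the robot and the scene stay as the last step left them, time stands still between calls to the robot, and variables do not carry over. Pictures are saved under pics/ and viewed, on a budget of 14 in all, crops included, one or two more only if the job needs it, and the job is handed in when it is done.

Besides the shell and the picture viewer there is one more tool, called after "Request:" in YAML: its name, and indented under it one key for each argument. step_arm: Moves the arm, as the interface text tells. Its arguments: {"type":"object","properties":{"moves":{"type":"array"},"grip_force":{"type":"number"}},"required":["moves"]}

```bash
ls; mkdir -p pics; cat > h.py <<'E'
import numpy as np,cv2
from scipy.spatial.transform import Rotation as R
from station import ctrl,cams,finder
def ray(im,p):
    a=np.array(im['attitude'],float)
    Rm=a if a.shape==(3,3) else (R.from_rotvec(a).as_matrix() if a.size==3 else R.from_quat(a).as_matrix())
    d=np.array([(p[0]-im['cx'])/im['fx'],-(p[1]-im['cy'])/im['fy'],-1.])
    return np.array(im['position']),Rm@d
def atz(im,p,z):
    o,d=ray(im,p); return o+d*(z-o[2])/d[2]
def proj(im,P):
    a=np.array(im['attitude'],float); Rm=a if a.shape==(3,3) else R.from_rotvec(a).as_matrix()
    c=Rm.T@(np.array(P)-np.array(im['position'])); return np.array([im['cx']-im['fx']*c[0]/c[2],im['cy']+im['fy']*c[1]/c[2]])
E
python3 - <<'E'
from h import *
print({k:np.round(v,3) for k,v in ctrl.get_obs().items()})
for c in('top','side'):
    im=cams.get_image(c); print(c,{k:v for k,v in im.items() if k!='pixels'})
    cv2.imwrite(f'pics/{c}0.png',im['pixels'])
    for n in 'storey_large storey_middle storey_small lantern_drum lantern_cap plinth_square plinth_round mallet glue_jar chisel'.split():
        print(n,[(np.round(r['at']).astype(int).tolist(),round(r['conf'],2)) for r in finder.find_in(c,n)], [np.round(r['at']).astype(int).tolist() for r in finder.tip_of(c,n)][:3])
E
```

```text
pics
{'t': np.float64(0.0), 'q': array([ 1.101,  0.053,  1.614,  0.   ,  1.476, -0.119]), 'dq': array([-0.002,  0.001,  0.   , -0.   , -0.001,  0.001]), 'effort': array([ 1.0000e-03, -3.9368e+01, -3.7018e+01, -0.0000e+00,  7.0000e-03,
        0.0000e+00]), 'tool_pos': array([0.215, 0.586, 0.247]), 'tool_rot': array([-0.948,  1.357,  0.946]), 'contact_force': array([ 0.352,  0.047, -0.39 ]), 'wrist_torque': array([-0.008, -0.036,  0.038]), 'opening': np.float64(0.085)}
top {'fx': 487.6822345418539, 'fy': 487.6822345418539, 'cx': 317.8271014727794, 'cy': 243.34501919145998, 'position': array([0.38224383, 0.00565794, 1.13306265]), 'attitude': array([ 0.14189123, -0.12019529, -1.59755898])}
storey_large [([254, 216], 0.85)] [[256, 220]]
storey_middle [([220, 320], 0.85)] [[223, 319]]
storey_small [([152, 260], 0.53)] [[157, 265]]
lantern_drum [([423, 303], 0.88)] [[421, 300]]
lantern_cap [([381, 227], 0.94), ([316, 226], 0.59), ([379, 157], 0.56)] [[318, 226], [377, 158], [380, 226]]
plinth_square [([332, 273], 0.7), ([509, 365], 0.18)] [[331, 272]]
plinth_round [([497, 253], 0.58)] [[49
[... 304 characters left out ...]
47613]), 'attitude': array([ 0.65672787, -0.1885046 , -0.58510566])}
storey_large [([313, 183], 0.58)] [[311, 190]]
storey_middle [([223, 207], 0.57), ([313, 182], 0.4)] [[221, 214]]
storey_small [([233, 149], 0.55), ([334, 318], 0.36)] [[232, 156], [221, 215], [312, 188]]
lantern_drum [([333, 322], 0.65)] [[333, 328], [417, 368]]
lantern_cap [([336, 227], 0.97), ([372, 267], 0.78), ([421, 235], 0.76)] [[374, 271], [418, 237], [337, 227]]
plinth_square [([307, 254], 0.73)] [[305, 257]]
plinth_round [([420, 365], 0.94)] [[419, 365]]
mallet [([147, 171], 0.89), ([233, 148], 0.5), ([375, 272], 0.19)] [[157, 191]]
glue_jar [([324, 415], 0.9)] [[321, 424]]
chisel [([399, 190], 0.71)] [[392, 195]]
```

```bash
echo
```

```text
(no output)
```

View pics/top0.png

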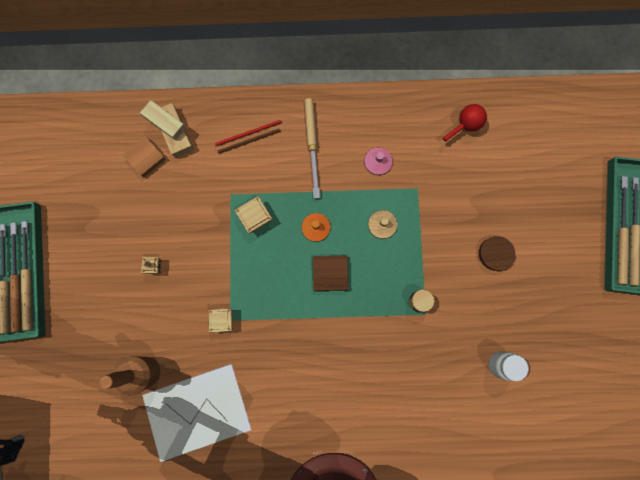

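View pics/side0.png

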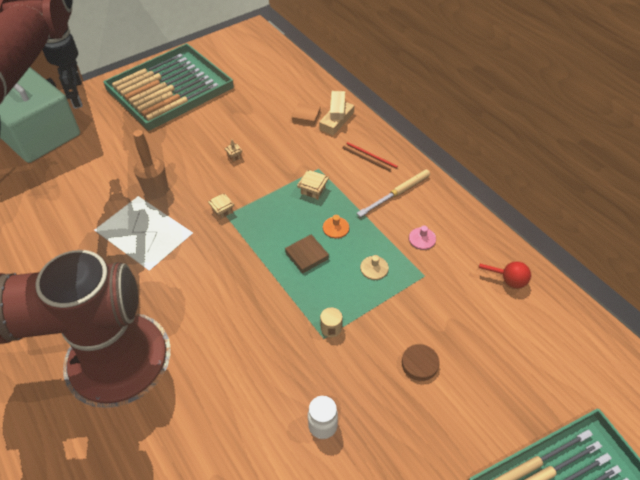

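The green mat holds the large storey (top 254,216), the square plinth (331,272), the pale cap (381,225; the orange one at 316,226 and the pink one at 379,160 are decoys) and the drum (423,302). The middle storey is at (220,320), the small one at (151,264) and the round plinth at (497,254). Next I'll fit the model silhouettes to the network regions in both cameras.

```bash
cat >> h.py <<'E'
from scipy.optimize import minimize
def box(w,z0,z1): return np.array([[a*w/2,b*w/2,z] for a in(-1,1) for b in(-1,1) for z in(z0,z1)])/1000
def cyl(d,z0,z1,d2=None):
    t=np.arange(24)*np.pi/12; d2=d2 or d
    return np.array([[d_/2*np.cos(u),d_/2*np.sin(u),z] for d_,z in((d,z0),(d2,z1)) for u in t])/1000
M=dict(storey_large=[box(46,0,30),box(64,30,40),box(50,40,45)],storey_middle=[box(36,0,27),box(50,27,37),box(38,37,41)],
 storey_small=[box(27,0,24),box(37,24,34),box(25,34,38),cyl(14,38,50,10),cyl(9,48,68,2)],lantern_drum=[cyl(48,0,50)],
 lantern_cap=[cyl(68,0,7),cyl(68,7,22,18),cyl(18,22,44)],plinth_square=[box(80,0,20)],plinth_round=[cyl(80,0,20)])
def sil(im,n,x,y,yaw,z,S=4):
    m=np.zeros((480*S,640*S),np.uint8); c,s=np.cos(yaw),np.sin(yaw); Rz=np.array([[c,-s,0],[s,c,0],[0,0,1]])
    for V in M[n]:
        P=np.array([proj(im,p@Rz.T+[x,y,z]) for p in V])
        cv2.fillConvexPoly(m,cv2.convexHull(((P+.5)*S).astype(np.float32)).astype(np.int32),255)
    return m
def fit(n,obs,x0,z=0.,yaw=True):
    """obs: list of (im,region). returns x,y,yaw,cost"""
    S=4; obs=[(im,cv2.resize(r.astype(np.uint8)*255,None,fx=S,fy=S,interpolation=cv2.INTER_LINEAR)) for im,r in obs]
    def cost(v):
        k=0
        for im,r in obs:
            m=sil(im,n,v[0],v[1],v[2] if yaw else 0,z)
            k+=1-np.minimum(m,r).sum()/max(1,np.maximum(m,r).sum())
        return k/len(obs)
    best=None
    for y0 in ((0,.26,.52,.78,1.05,1.3) if yaw else (0,)):
        s=np.array([[*x0,y0],[x0[0]+.008,x0[1],y0],[x0[0],x0[1]+.008,y0],[*x0,y0+.2]])
        r=minimize(cost,s[0],method='Nelder-Mead',options=dict(initial_simplex=s,maxfev=90,xatol=2e-4,fatol=1e-4))
        if best is None or r.fun<best.fun: best=r
    return *best.x,best.fun
def look(cs=('top','side')): return {c:cams.get_image(c) for c in cs}
def regs(ims,n,P):
    out=[]
    for c,im in ims.items():
        L=finder.regions_of(c,n); q=proj(im,P)
        L=[r for r in L if np.hypot(*(np.array(r['at'])-q))<25]
        if L: out.append((im,np.array(L[0]['region'])))
        else: print('no',n,c)
    return out
E
cat > m.py <<'E'
from h import *
ims=look()
px=dict(storey_large=(254,216),storey_middle=(220,320),storey_small=(151,263),lantern_drum=(423,303),lantern_cap=(381,227),plinth_square=(332,273),plinth_round=(497,253))
for n,p in px.items():
    h=max(v[:,2].max() for v in M[n])*.5
    P=atz(ims['top'],p,h); o=regs(ims,n,P); yw=n.startswith('st') or n=='plinth_square'
    print(n,np.round(P,3),'joint',np.round(fit(n,o,P[:2],yaw=yw),4),*[np.round(fit(n,[a],P[:2],yaw=yw),3) for a in o])
for n,p,z in(('mallet',(148,373),0),('glue_jar',(502,361),0),('chisel',(310,134),.01)): print(n,atz(ims['top'],p,z).round(3))
o=ctrl.get_obs();print(R.from_rotvec(o['tool_rot']).as_matrix().round(3))
E
time python3 m.py
```

```text
storey_large [0.638 0.165 0.022] joint [0.6397 0.1651 0.4936 0.0854] [0.639 0.167 0.505 0.065] [0.64  0.163 2.102 0.079]
storey_middle [0.401 0.245 0.02 ] joint [0.4011 0.2427 1.5841 0.0968] [0.4   0.243 0.027 0.075] [0.402 0.241 1.529 0.091]
storey_small [0.534 0.4   0.034] joint [0.531  0.4047 1.5273 0.1289] [ 0.53   0.405 -0.048  0.089] [0.533 0.405 0.024 0.13 ]
lantern_drum [ 0.425 -0.214  0.025] joint [ 0.4303 -0.2099 -0.1672  0.1063] [ 0.429 -0.208 -0.175  0.067] [ 0.432 -0.21  -0.172  0.074]
lantern_cap [ 0.603 -0.129  0.022] joint [ 0.615  -0.1351 -0.2848  0.1002] [ 0.613 -0.134 -0.081  0.091] [ 0.617 -0.135 -0.229  0.058]
plinth_square [ 0.5   -0.012  0.01 ] joint [ 0.5009 -0.0073 -0.0155  0.0617] [ 0.5   -0.007 -0.011  0.045] [ 0.503 -0.008  1.547  0.057]
plinth_round [ 0.535 -0.395  0.01 ] joint [ 0.5366 -0.3941  0.0894  0.0679] [ 0.535 -0.393  0.123  0.071] [ 0.537 -0.395  0.052  0.046]
mallet [0.287 0.412 0.   ]
glue_jar [ 0.291 -0.388  0.   ]
chisel [0.84  0.029 0.01 ]
[[ 0.    -0.939  0.344]
 [ 0.     0.344  0.939]
 [-1.     0.     0.   ]]
real	2m14.675s
user	1m41.698s
sys	0m25.755s
```

```bash
cat > g.py <<'E'
# usage: g.py x y z jaw_deg [x y z jaw ...]  chained legs, from the measured pose then nominal
from h import *
import sys
o=ctrl.get_obs(); p=o['tool_pos']; C=R.from_rotvec(o['tool_rot'])
print('t',round(float(o['t']),2),'pos',np.round(p,4),'jaw',np.round(np.degrees(np.arctan2(*C.as_matrix()[1::-1,2])),1),'F',np.round(o['contact_force'],1),'open',round(float(o['opening']),4),'q',np.round(o['q'],2))
a=[float(v) for v in sys.argv[1:]]
for i in range(0,len(a),4):
    j=np.radians(a[i+3]); z=np.array([np.cos(j),np.sin(j),0]); x=np.array([0,0,-1.])
    T=R.from_matrix(np.c_[x,np.cross(z,x),z]); t=np.array(a[i:i+3])
    print(a[i:i+4],'shift cm',np.round(C.inv().apply(t-p)*100,2),'turn',np.round((C.inv()*T).as_rotvec(degrees=True),1)); p,C=t,T
E
python3 -c "from station import ctrl;print(ctrl.tcp_to_tips)"
python3 g.py .64 .165 .15 118.5  .64 .165 .03 118.5 .64 .165 .17 118.5 .501 -.007 .17 89 .501 -.007 .052 89
```

```text
0.017
t 2.9 pos [0.2148 0.5869 0.2484] jaw 69.9 F [1.  0.1 0.7] open 0.0854 q [ 1.1   0.05  1.61  0.    1.48 -0.12]
[0.64, 0.165, 0.15, 118.5] shift cm [  9.83 -54.43 -25.01] turn [-48.6   0.    0. ]
[0.64, 0.165, 0.03, 118.5] shift cm [12.  0.  0.] turn [0. 0. 0.]
[0.64, 0.165, 0.17, 118.5] shift cm [-14.   0.   0.] turn [0. 0. 0.]
[0.501, -0.007, 0.17, 89.0] shift cm [ 0.   20.42 -8.48] turn [29.5 -0.  -0. ]
[0.501, -0.007, 0.052, 89.0] shift cm [11.8  0.   0. ] turn [0. 0. 0.]
```

Request:
step_arm:
  moves:
    - [[0,-3.6,-1.7],[-5,0,0],1]
    - [[0,-7.2,-3.3],[-10,0,0],1]
    - [[0,-10.8,-5],[-15,0,0],1]
    - [[0,-14.4,-6.6],[-20,0,0],1]
    - [[0,-18,-8.3],[-25,0,0],1]
    - [[0,-21.6,-10],[-30,0,0],1]
    - [[0,-25.2,-11.6],[-35,0,0],1]
    - [[0,-28.8,-13.2],[-40,0,0],1]
    - [[0,-32.4,-14.9],[-45,0,0],1]
    - [[0,-36,-16.5],[-48.6,0,0],1]

```text
t: 3.73
tool_pos: [0.4973, 0.3066, 0.2486]
tool_rot: [-1.568, 0.928, 1.568]
contact_force: [0.1, 0.6, 0.8]
opening: 0.0855
```

```bash
python3 g.py .64 .165 .12 118.5
```

```text
t 3.73 pos [0.4973 0.3066 0.2486] jaw 118.7 F [0.1 0.6 0.8] open 0.0855 q [ 0.43 -0.04  1.71  0.    1.48 -1.65]
[0.64, 0.165, 0.12, 118.5] shift cm [ 12.86  -5.71 -19.28] turn [ 0.2 -0.   0. ]
```

Request:
step_arm:
  moves:
    - [[0,-1.1,-3.9],[0,0,0],1]
    - [[0,-2.3,-7.7],[0,0,0],1]
    - [[0,-3.4,-11.6],[0,0,0],1]
    - [[1,-4.6,-15.4],[0,0,0],1]
    - [[3,-5.7,-19.3],[0,0,0],1]
    - [[5,-5.7,-19.3],[0,0,0],1]
    - [[7,-5.7,-19.3],[0,0,0],1]
    - [[9,-5.7,-19.3],[0,0,0],1]
    - [[11,-5.7,-19.3],[0,0,0],1]
    - [[12.9,-5.7,-19.3],[0,0,0],1]

```text
t: 4.57
tool_pos: [0.64, 0.1645, 0.1183]
tool_rot: [-1.568, 0.929, 1.568]
contact_force: [0.3, 0.6, -0.3]
opening: 0.0851
```

```bash
python3 - <<'E'
from h import *
t=cams.get_image('top')['pixels'];s=cams.get_image('side')['pixels']
c=np.hstack([cv2.resize(t[150:280,190:320],(390,390),interpolation=2),cv2.resize(s[110:240,250:380],(390,390),interpolation=2)])
cv2.imwrite('pics/a.png',c)
E
python3 g.py .64 .165 .03 118.5
```

```text
t 4.67 pos [0.6373 0.1643 0.115 ] jaw 118.7 F [-0.4 -0.6 -0.9] open 0.0853 q [ 0.14  0.24  1.63  0.    1.27 -1.93]
[0.64, 0.165, 0.03, 118.5] shift cm [ 8.5  -0.33 -0.09] turn [ 0.2  0.2 -0.4]
```

View pics/a.png

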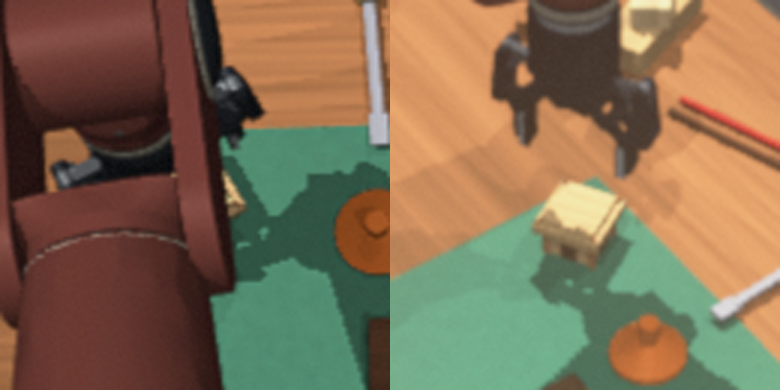

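The fingers stand either side of the large storey (crop, right pane, around 580,220), so I'm descending and then closing.

Request:
step_arm:
  moves:
    - [[1,-0.3,-0.1],[0.2,0,0],1]
    - [[2,-0.3,-0.1],[0.2,0.2,-0.4],1]
    - [[3.2,-0.3,-0.1],[0.2,0.2,-0.4],1]
    - [[4.4,-0.3,-0.1],[0.2,0.2,-0.4],1]
    - [[5.6,-0.3,-0.1],[0.2,0.2,-0.4],1]
    - [[6.6,-0.3,-0.1],[0.2,0.2,-0.4],1]
    - [[7.5,-0.3,-0.1],[0.2,0.2,-0.4],1]
    - [[8.2,-0.3,-0.1],[0.2,0.2,-0.4],1]
    - [[8.5,-0.3,-0.1],[0.2,0.2,-0.4],1]
    - [[8.5,-0.3,-0.1],[0.2,0.2,-0.4],1]

```text
t: 5.5
tool_pos: [0.6392, 0.1646, 0.0288]
tool_rot: [-1.565, 0.933, 1.567]
contact_force: [0.4, -0.3, 0.1]
opening: 0.0858
```

Request:
step_arm:
  grip_force: 35
  moves:
    - [[0,0,0],[0,0,0],0.5]
    - [[0,0,0],[0,0,0],0.5]
    - [[0,0,0],[0,0,0],0.5]
    - [[0,0,0],[0,0,0],0.5]
    - [[0,0,0],[0,0,0],0.5]
    - [[0,0,0],[0,0,0],0.5]
    - [[0,0,0],[0,0,0],0.5]
    - [[0,0,0],[0,0,0],0.5]
    - [[0,0,0],[0,0,0],0.5]
    - [[0,0,0],[0,0,0],0.5]

```text
t: 6.33
tool_pos: [0.6399, 0.1648, 0.0298]
tool_rot: [-1.566, 0.932, 1.565]
contact_force: [0.3, 0.1, 5.4]
opening: 0.0636
```

```bash
python3 g.py .64 .165 .14 118.5 .501 -.007 .14 89 
```

```text
t 6.33 pos [0.6399 0.1648 0.0298] jaw 118.5 F [0.3 0.1 5.4] open 0.0636 q [ 0.14  0.35  1.66 -0.    1.13 -1.93]
[0.64, 0.165, 0.14, 118.5] shift cm [-1.102e+01 -2.000e-02  1.000e-02] turn [ 0. -0.  0.]
[0.501, -0.007, 0.14, 89.0] shift cm [ 0.   20.42 -8.48] turn [29.5 -0.  -0. ]
```

Request:
step_arm:
  moves:
    - [[-1.5,0,0],[0,0,0],0.5]
    - [[-4.5,0,0],[0,0,0],0.5]
    - [[-7.5,0,0],[0,0,0],0.5]
    - [[-10,2,-0.8],[0,0,0],0.5]
    - [[-11,5.5,-2.3],[6,0,0],0.5]
    - [[-11,9,-3.7],[12,0,0],0.5]
    - [[-11,12.5,-5.2],[18,0,0],0.5]
    - [[-11,16,-6.6],[24,0,0],0.5]
    - [[-11,18.7,-7.8],[29.5,0,0],0.5]
    - [[-11,20.4,-8.5],[29.5,0,0],0.5]

```text
t: 7.17
tool_pos: [0.4986, -0.0089, 0.1393]
tool_rot: [-1.193, 1.222, 1.194]
contact_force: [0.0, -0.5, -0.8]
opening: 0.0635
```

```bash
python3 g.py .501 -.007 .053 89 ; python3 - <<'E'
from h import *
im=cams.get_image('side')
o=ctrl.get_obs()['tool_pos']; P=np.array([o[0],o[1],o[2]+.01])
r=regs({'side':im},'storey_large',P)
M['g']=M['storey_large']
for z in(.106,.112): print(fit('storey_large',r,o[:2],z=o[2]-.14+z,yaw=True) if r else None)
E
```

```text
t 7.17 pos [ 0.4986 -0.0089  0.1393] jaw 88.7 F [ 0.  -0.5 -0.8] open 0.0635 q [-0.17 -0.16  2.   -0.    1.3  -1.71]
[0.501, -0.007, 0.053, 89.0] shift cm [ 8.63 -0.25  0.2 ] turn [-0.3 -0.1 -0.1]
(np.float64(0.48859511860639615), np.float64(-0.0036360446973038945), np.float64(1.0063617373455203), np.float64(0.46627339052432815))
(np.float64(0.4847155434535043), np.float64(-0.008331351541249175), np.float64(0.9858114910392215), np.float64(0.46829173158488646))
```

Request:
step_arm:
  moves:
    - [[1.2,-0.2,0.2],[-0.3,0,0],0.5]
    - [[2.8,-0.2,0.2],[-0.3,0,0],0.5]
    - [[4.4,-0.2,0.2],[-0.3,0,0],0.5]
    - [[5.8,-0.2,0.2],[-0.3,0,0],0.5]
    - [[7,-0.2,0.2],[-0.3,0,0],0.5]
    - [[7.8,-0.2,0.2],[-0.3,0,0],0.5]
    - [[8.4,-0.2,0.2],[-0.3,0,0],0.5]
    - [[8.7,-0.2,0.2],[-0.3,0,0],0.5]
    - [[8.9,-0.2,0.2],[-0.3,0,0],0.5]
    - [[8.9,-0.2,0.2],[-0.3,0,0],0.5]

```text
t: 8.1
tool_pos: [0.5013, -0.0068, 0.0505]
tool_rot: [-1.198, 1.218, 1.199]
contact_force: [-0.0, -0.6, -1.0]
opening: 0.0632
```

Request:
step_arm:
  moves:
    - [[0,0,0],[0,0,0],0.75]
    - [[0,0,0],[0,0,0],0.8]
    - [[0,0,0],[0,0,0],0.9]
    - [[0,0,0],[0,0,0],1]
    - [[0,0,0],[0,0,0],1]
    - [[-1,0,0],[0,0,0],1]
    - [[-4,0,0],[0,0,0],1]
    - [[-8,0,0],[0,0,0],1]
    - [[-12,0,0],[0,0,0],1]
    - [[-13,0,0],[0,0,0],1]

```text
t: 8.93
tool_pos: [0.505, -0.0072, 0.1891]
tool_rot: [-1.206, 1.21, 1.189]
contact_force: [1.2, -0.4, 1.8]
opening: 0.0852
```

```bash
python3 g.py .4 .242 .15 89 .4 .242 .025 89 .4 .242 .15 89 .501 -.007 .15 89
```

```text
t 8.93 pos [ 0.505  -0.0072  0.1891] jaw 89.1 F [ 1.2 -0.4  1.8] open 0.0852 q [-0.16 -0.2   1.96 -0.    1.38 -1.72]
[0.4, 0.242, 0.15, 89.0] shift cm [ 3.72 10.91 24.77] turn [ 0.1 -0.1  0.6]
[0.4, 0.242, 0.025, 89.0] shift cm [12.5  0.   0. ] turn [0. 0. 0.]
[0.4, 0.242, 0.15, 89.0] shift cm [-12.5   0.    0. ] turn [0. 0. 0.]
[0.501, -0.007, 0.15, 89.0] shift cm [  0.   -10.53 -24.72] turn [0. 0. 0.]
```

Request:
step_arm:
  moves:
    - [[0,1.5,3.4],[0,0,0],1]
    - [[0,3.1,7],[0,0,0],1]
    - [[0.5,4.7,10.6],[0,0,0],1]
    - [[1,6.2,14.2],[0,0,0],1]
    - [[1.5,7.8,17.8],[0,0,0],1]
    - [[2,9.4,21.3],[0,0,0],1]
    - [[2.7,10.4,23.6],[0,0,0],1]
    - [[3.2,10.9,24.7],[0,0,0],1]
    - [[3.7,10.9,24.8],[0,0,0],1]
    - [[3.7,10.9,24.8],[0,0,0],1]

```text
t: 9.77
tool_pos: [0.3994, 0.2423, 0.1494]
tool_rot: [-1.207, 1.211, 1.19]
contact_force: [0.2, -0.4, 0.3]
opening: 0.085
```

```bash
cat > f.py <<'E'
# usage: f.py name x y z  -> fit of name near there, both cameras
from h import *
import sys
n=sys.argv[1]; x,y,z=map(float,sys.argv[2:5]); ims=look()
o=regs(ims,n,[x,y,z+.02])
yw=n.startswith('st')
print(n,'joint',np.round(fit(n,o,(x,y),z,yw),4),*[np.round(fit(n,[a],(x,y),z,yw),4) for a in o])
E
python3 f.py storey_large .501 -.007 .02; python3 g.py .401 .2425 .026 89
```

```text
storey_large joint [ 0.5019 -0.0057  1.5836  0.0677] [ 0.5014 -0.0052  1.5811  0.063 ] [ 0.503  -0.006   0.0108  0.059 ]
t 9.97 pos [0.4009 0.2415 0.1508] jaw 89.1 F [-0.4 -0.5 -0. ] open 0.0854 q [ 0.39 -0.26  2.07 -0.01  1.32 -1.17]
[0.401, 0.2425, 0.026, 89.0] shift cm [12.47  0.15  0.13] turn [ 0.1 -0.1  0.7]
```

Request:
step_arm:
  moves:
    - [[1.5,0.1,0.1],[0,0,0.3],1]
    - [[3.5,0.1,0.1],[0,0,0.7],1]
    - [[5.5,0.1,0.1],[0,0,0.7],1]
    - [[7.5,0.1,0.1],[0,0,0.7],1]
    - [[9.2,0.1,0.1],[0,0,0.7],1]
    - [[10.5,0.1,0.1],[0,0,0.7],1]
    - [[11.5,0.1,0.1],[0,0,0.7],1]
    - [[12.2,0.1,0.1],[0,0,0.7],1]
    - [[12.5,0.1,0.1],[0,0,0.7],1]
    - [[12.5,0.1,0.1],[0,0,0.7],1]

```text
t: 10.8
tool_pos: [0.4016, 0.2419, 0.0255]
tool_rot: [-1.198, 1.22, 1.196]
contact_force: [-0.2, 0.5, -0.5]
opening: 0.0857
```

Request:
step_arm:
  grip_force: 30
  moves:
    - [[0,0,0],[0,0,0],0.4]
    - [[0,0,0],[0,0,0],0.4]
    - [[0,0,0],[0,0,0],0.4]
    - [[0,0,0],[0,0,0],0.4]
    - [[0,0,0],[0,0,0],0.4]
    - [[0,0,0],[0,0,0],0.4]
    - [[0,0,0],[0,0,0],0.4]
    - [[0,0,0],[0,0,0],0.4]
    - [[0,0,0],[0,0,0],0.4]
    - [[0,0,0],[0,0,0],0.4]

```text
t: 11.63
tool_pos: [0.4024, 0.2422, 0.0266]
tool_rot: [-1.199, 1.218, 1.195]
contact_force: [-0.3, -0.9, 5.3]
opening: 0.0496
```

```bash
python3 g.py .401 .2425 .15 89 .502 -.006 .15 89
```

```text
t 11.63 pos [0.4024 0.2422 0.0266] jaw 89.0 F [-0.3 -0.9  5.3] open 0.0496 q [ 0.38 -0.06  2.13 -0.    1.07 -1.17]
[0.401, 0.2425, 0.15, 89.0] shift cm [-12.34   0.13  -0.  ] turn [ 0.  -0.1  0.1]
[0.502, -0.006, 0.15, 89.0] shift cm [  0.   -10.53 -24.67] turn [0. 0. 0.]
```

Request:
step_arm:
  moves:
    - [[-2,0,0],[0,0,0],0.4]
    - [[-5.5,0,0],[0,0,0],0.4]
    - [[-9.3,-1,-2.4],[0,0,0],0.4]
    - [[-12.3,-2.3,-5.4],[0,0,0],0.4]
    - [[-12.3,-3.9,-9],[0,0,0],0.4]
    - [[-12.3,-5.4,-12.7],[0,0,0],0.4]
    - [[-12.3,-7,-16.4],[0,0,0],0.4]
    - [[-12.3,-8.6,-20],[0,0,0],0.4]
    - [[-12.3,-9.8,-23],[0,0,0],0.4]
    - [[-12.3,-10.4,-24.7],[0,0,0],0.4]

```text
t: 12.47
tool_pos: [0.5026, -0.0094, 0.1499]
tool_rot: [-1.197, 1.22, 1.192]
contact_force: [0.7, -0.2, -0.6]
opening: 0.0494
```

```bash
python3 g.py .503 -.006 .0925 89; python3 - <<'E'
from h import *
s=cams.get_image('side')['pixels']; t=cams.get_image('top')['pixels']
cv2.imwrite('pics/b.png',np.hstack([cv2.resize(t[200:330,270:400],(390,390),interpolation=2),cv2.resize(s[150:280,245:375],(390,390),interpolation=2)]))
E
```

```text
t 12.47 pos [ 0.5026 -0.0094  0.1499] jaw 88.9 F [ 0.7 -0.2 -0.6] open 0.0494 q [-0.17 -0.16  1.99 -0.    1.31 -1.72]
[0.503, -0.006, 0.0925, 89.0] shift cm [ 5.74 -0.02  0.35] turn [-0.1 -0.2  0.1]
```

View pics/b.png

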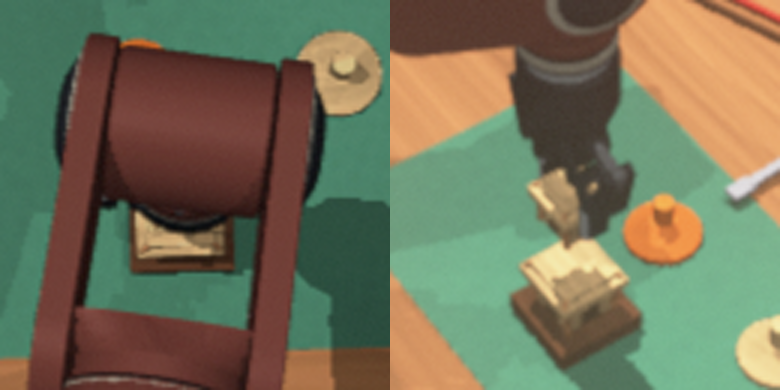

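The middle storey hangs roughly level above the large one (right pane, about 553,205), partly hidden by the finger. The large storey is square on its plinth. I'm lowering now and watching the force.

Request:
step_arm:
  moves:
    - [[1,0,0.2],[0,0,0],0.4]
    - [[2,0,0.3],[0,0,0],0.4]
    - [[3,0,0.3],[0,0,0],0.4]
    - [[3.8,0,0.3],[0,0,0],0.4]
    - [[4.5,0,0.3],[0,0,0],0.4]
    - [[5,0,0.3],[0,0,0],0.4]
    - [[5.4,0,0.3],[0,0,0],0.4]
    - [[5.6,0,0.3],[0,0,0],0.4]
    - [[5.7,0,0.3],[0,0,0],0.4]
    - [[5.7,0,0.3],[0,0,0],0.4]

```text
t: 13.4
tool_pos: [0.5026, -0.0058, 0.0928]
tool_rot: [-1.196, 1.22, 1.192]
contact_force: [0.6, 0.8, -0.1]
opening: 0.0493
```

```bash
python3 g.py .503 -.006 .0915 89; python3 - <<'E'
from h import *
s=cams.get_image('side')['pixels']
cv2.imwrite('pics/c.png',cv2.resize(s[170:280,255:365],(550,550),interpolation=2))
E
```

```text
t 13.4 pos [ 0.5026 -0.0058  0.0928] jaw 88.8 F [ 0.6  0.8 -0.1] open 0.0493 q [-0.16 -0.09  2.03 -0.    1.2  -1.71]
[0.503, -0.006, 0.0915, 89.0] shift cm [ 0.13 -0.04 -0.02] turn [-0.2 -0.1  0. ]
```

View pics/c.png

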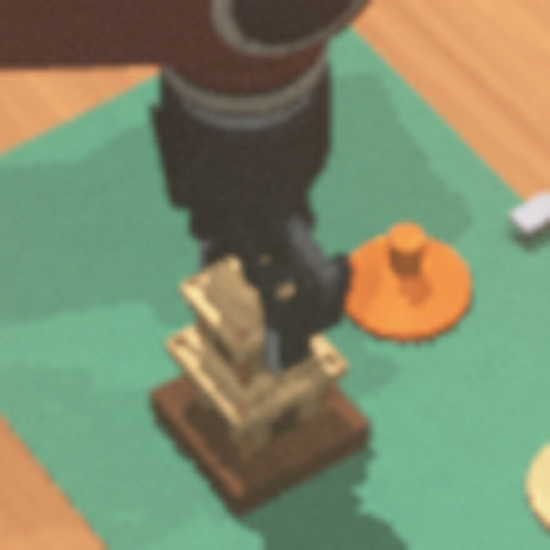

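The middle storey sits just above the large one's seat, level and centred. Lowering the last 1.5 mm and releasing.

Request:
step_arm:
  moves:
    - [[0.1,0,0],[0,0,0],0.4]
    - [[0.15,0,0],[0,0,0],0.4]
    - [[0.15,0,0],[0,0,0],0.65]
    - [[0.15,0,0],[0,0,0],0.75]
    - [[0.15,0,0],[0,0,0],0.9]
    - [[0.15,0,0],[0,0,0],1]
    - [[0,0,0],[0,0,0],1]
    - [[-2,0,0],[0,0,0],1]
    - [[-5,0,0],[0,0,0],1]
    - [[-9,0,0],[0,0,0],1]

```text
t: 14.28
tool_pos: [0.5004, -0.0053, 0.1809]
tool_rot: [-1.192, 1.225, 1.197]
contact_force: [0.4, -0.6, -0.9]
opening: 0.0856
```

```bash
python3 g.py .531 .405 .19 89
```

```text
t 14.28 pos [ 0.5004 -0.0053  0.1809] jaw 88.8 F [ 0.4 -0.6 -0.9] open 0.0856 q [-0.16 -0.2   1.96 -0.    1.38 -1.71]
[0.531, 0.405, 0.19, 89.0] shift cm [-0.99 -2.18 41.09] turn [-0.2 -0.1 -0.3]
```

Request:
step_arm:
  moves:
    - [[-1,-0.2,3],[0,0,0],1]
    - [[-1,-0.4,7],[0,0,0],1]
    - [[-1,-0.6,11],[0,0,0],1]
    - [[-1,-0.8,15],[0,0,0],1]
    - [[-1,-1,19],[0,0,0],1]
    - [[-1,-1.2,23],[0,0,0],1]
    - [[-1,-1.4,27],[0,0,0],1]
    - [[-1,-1.6,31],[0,0,0],1]
    - [[-1,-1.9,35],[0,0,0],1]
    - [[-1,-2.2,39],[0,0,0],1]

```text
t: 15.12
tool_pos: [0.5305, 0.3863, 0.1902]
tool_rot: [-1.192, 1.224, 1.197]
contact_force: [0.8, 0.2, 0.6]
opening: 0.0858
```

```bash
python3 f.py storey_middle .502 -.006 .065; python3 f.py storey_small .531 .405 0;python3 g.py .531 .405 .08 89
```

```text
storey_middle joint [ 0.5032 -0.0047  0.0053  0.1292] [ 0.5012 -0.0048 -0.017   0.1435] [ 0.5047 -0.0044  1.5877  0.097 ]
storey_small joint [ 0.5308  0.4034 -0.0939  0.1839] [0.529  0.405  1.5085 0.167 ] [0.533  0.4031 1.6002 0.1412]
t 15.52 pos [0.5309 0.3829 0.1903] jaw 88.7 F [-0.2 -0.8  0.3] open 0.0856 q [ 0.51  0.16  1.59  0.    1.39 -1.04]
[0.531, 0.405, 0.08, 89.0] shift cm [11.03 -0.02  2.22] turn [-0.3 -0.1 -0.3]
```

Request:
step_arm:
  moves:
    - [[0,0,1.2],[0,0,0],1]
    - [[0,0,2.1],[0,0,-0.3],1]
    - [[2,0,2.1],[0,0,-0.3],1]
    - [[4.5,0,2.1],[0,0,-0.3],1]
    - [[7,0,2.1],[0,0,-0.3],1]
    - [[9.5,0,2.1],[0,0,-0.3],1]
    - [[12,0,2.1],[0,0,-0.3],1]
    - [[14,0,2.1],[0,0,-0.3],1]
    - [[15.7,0,2.1],[0,0,-0.3],1]
    - [[16.4,0,2.1],[0,0,-0.3],1]

```text
t: 16.35
tool_pos: [0.5287, 0.403, 0.023]
tool_rot: [-1.193, 1.226, 1.194]
contact_force: [-0.7, -0.7, 0.1]
opening: 0.0854
```

Request:
step_arm:
  grip_force: 25
  moves:
    - [[0,0,0],[0,0,0],0.9]
    - [[0,0,0],[0,0,0],0.3]
    - [[0,0,0],[0,0,0],0.3]
    - [[0,0,0],[0,0,0],0.3]
    - [[0,0,0],[0,0,0],0.3]
    - [[0,0,0],[0,0,0],0.3]
    - [[0,0,0],[0,0,0],0.3]
    - [[0,0,0],[0,0,0],0.3]
    - [[0,0,0],[0,0,0],0.3]
    - [[0,0,0],[0,0,0],0.3]

```text
t: 17.18
tool_pos: [0.5299, 0.4038, 0.0249]
tool_rot: [-1.193, 1.223, 1.193]
contact_force: [-0.5, 0.3, 6.4]
opening: 0.0367
```

```bash
python3 g.py .531 .404 .19 89 .503 -.005 .19 89
```

```text
t 17.18 pos [0.5299 0.4038 0.0249] jaw 88.7 F [-0.5  0.3  6.4] open 0.0367 q [ 0.54  0.37  1.65 -0.    1.13 -1.01]
[0.531, 0.404, 0.19, 89.0] shift cm [-1.651e+01 -8.000e-02 -1.000e-02] turn [-0.3 -0.1 -0.1]
[0.503, -0.005, 0.19, 89.0] shift cm [  0.     2.09 -40.94] turn [0. 0. 0.]
```

Request:
step_arm:
  moves:
    - [[-2,0,0],[0,0,0],0.3]
    - [[-5.5,0,0],[0,0,0],0.3]
    - [[-9,0,0],[0,0,0],0.3]
    - [[-12.5,0,-1.5],[0,0,0],0.3]
    - [[-15,0.3,-4.5],[0,0,0],0.3]
    - [[-16.5,0.5,-8.3],[0,0,0],0.3]
    - [[-16.5,0.7,-12.3],[0,0,0],0.3]
    - [[-16.5,0.9,-16.3],[0,0,0],0.3]
    - [[-16.5,1.1,-20],[0,0,0],0.3]
    - [[-16.5,1.3,-23],[0,0,0],0.3]

```text
t: 18.02
tool_pos: [0.5111, 0.1722, 0.1902]
tool_rot: [-1.193, 1.224, 1.192]
contact_force: [1.2, -0.4, 0.4]
opening: 0.0364
```

```bash
python3 g.py .502 -.005 .19 89 .502 -.005 .132 89;  python3 - <<'E'
from h import *
s=cams.get_image('side'); o=ctrl.get_obs()['tool_pos']; u,v=proj(s,o).astype(int); print(u,v)
p=s['pixels'][max(0,v-60):v+60,max(0,u-60):u+60]
cv2.imwrite('pics/d.png',cv2.resize(p,None,fx=5,fy=5,interpolation=2))
E
```

```text
t 18.02 pos [0.5111 0.1722 0.1902] jaw 88.6 F [ 1.2 -0.4  0.4] open 0.0364 q [ 0.19 -0.11  1.87 -0.    1.38 -1.36]
[0.502, -0.005, 0.19, 89.0] shift cm [  0.08   0.49 -17.73] turn [-0.4 -0.2 -0.1]
[0.502, -0.005, 0.132, 89.0] shift cm [5.8 0.  0. ] turn [0. 0. 0.]
266 157
```

View pics/d.png

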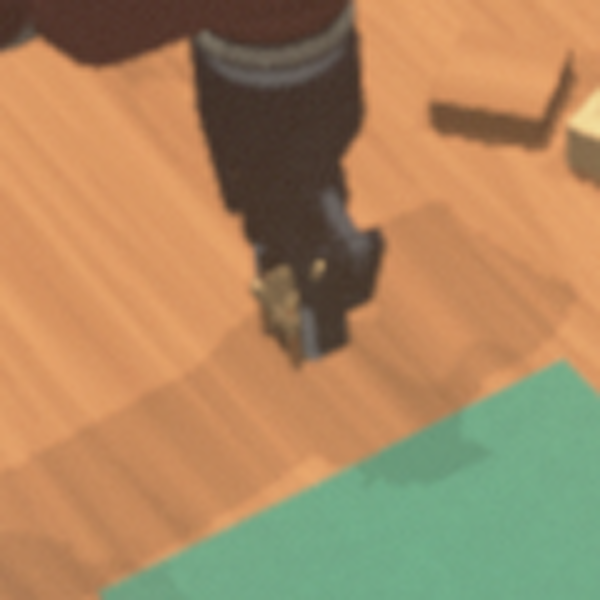

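The small storey is held between the pads with its spire between the fingers (about 285,310). Next it goes over the stack and down.

Request:
step_arm:
  moves:
    - [[0,0.1,-3],[-0.4,0,0],0.3]
    - [[0,0.2,-7],[-0.4,0,0],0.3]
    - [[0,0.3,-11],[-0.4,0,0],0.3]
    - [[0,0.4,-14.5],[-0.4,0,0],0.3]
    - [[0,0.5,-16.8],[-0.4,0,0],0.3]
    - [[0,0.5,-17.7],[-0.4,0,0],0.3]
    - [[0.8,0.5,-17.7],[-0.4,0,0],0.3]
    - [[2,0.5,-17.7],[-0.4,0,0],0.3]
    - [[3,0.5,-17.7],[-0.4,0,0],0.3]
    - [[4,0.5,-17.7],[-0.4,0,0],0.3]

```text
t: 18.9
tool_pos: [0.5004, -0.0073, 0.149]
tool_rot: [-1.198, 1.226, 1.197]
contact_force: [0.4, -0.8, -1.1]
opening: 0.0366
```

```bash
python3 g.py .502 -.005 .132 89
```

```text
t 18.9 pos [ 0.5004 -0.0073  0.149 ] jaw 89.0 F [ 0.4 -0.8 -1.1] open 0.0366 q [-0.16 -0.16  1.99 -0.01  1.32 -1.71]
[0.502, -0.005, 0.132, 89.0] shift cm [ 1.7  -0.16  0.24] turn [-0.  -0.3 -0.3]
```

Request:
step_arm:
  moves:
    - [[0.4,-0.2,0.2],[0,-0.3,-0.3],0.3]
    - [[0.8,-0.2,0.2],[0,-0.3,-0.3],0.3]
    - [[1.2,-0.2,0.2],[0,-0.3,-0.3],0.3]
    - [[1.5,-0.2,0.2],[0,-0.3,-0.3],0.3]
    - [[1.7,-0.2,0.2],[0,-0.3,-0.3],0.3]
    - [[1.75,-0.2,0.2],[0,-0.3,-0.3],0.3]
    - [[1.8,-0.2,0.2],[0,-0.3,-0.3],0.3]
    - [[1.8,-0.2,0.2],[0,-0.3,-0.3],0.3]
    - [[1.8,-0.2,0.2],[0,-0.3,-0.3],0.3]
    - [[1.8,-0.2,0.2],[0,-0.3,-0.3],0.3]

```text
t: 19.73
tool_pos: [0.5026, -0.0055, 0.1313]
tool_rot: [-1.197, 1.217, 1.195]
contact_force: [0.4, -0.8, 0.4]
opening: 0.0363
```

Request:
step_arm:
  moves:
    - [[0,0,0],[0,0,0],0.5]
    - [[0,0,0],[0,0,0],0.6]
    - [[0,0,0],[0,0,0],0.8]
    - [[0,0,0],[0,0,0],1]
    - [[0,0,0],[0,0,0],1]
    - [[0,0,0],[0,0,0],1]
    - [[-1,0,0],[0,0,0],1]
    - [[-3,0,0],[0,0,0],1]
    - [[-6,0,0],[0,0,0],1]
    - [[-9,0,0],[0,0,0],1]

```text
t: 20.57
tool_pos: [0.5018, -0.0053, 0.2221]
tool_rot: [-1.196, 1.219, 1.196]
contact_force: [-0.0, -0.6, 0.8]
opening: 0.0854
```

```bash
python3 g.py .43 -.21 .16 89
```

```text
t 20.57 pos [ 0.5018 -0.0053  0.2221] jaw 89.0 F [-0.  -0.6  0.8] open 0.0854 q [-0.16 -0.23  1.92 -0.    1.45 -1.71]
[0.43, -0.21, 0.16, 89.0] shift cm [  6.23   6.8  -20.59] turn [-0.  -0.  -0.1]
```

Request:
step_arm:
  moves:
    - [[0,1,-3],[0,0,0],1]
    - [[0,2.2,-6.6],[0,0,0],1]
    - [[0,3.4,-10.2],[0,0,0],1]
    - [[0.5,4.5,-13.8],[0,0,0],1]
    - [[1.5,5.7,-17.2],[0,0,0],1]
    - [[3,6.4,-19.5],[0,0,0],1]
    - [[4.5,6.8,-20.6],[0,0,0],1]
    - [[5.7,6.8,-20.6],[0,0,0],1]
    - [[6.2,6.8,-20.6],[0,0,0],1]
    - [[6.2,6.8,-20.6],[0,0,0],1]

```text
t: 21.4
tool_pos: [0.4295, -0.209, 0.159]
tool_rot: [-1.194, 1.219, 1.199]
contact_force: [-0.7, -0.4, -0.3]
opening: 0.0852
```

```bash
python3 f.py storey_small .502 -.005 .106; python3 g.py .43 -.21 .027 89; python3 - <<'E'
from h import *
s=cams.get_image('side')['pixels'];t=cams.get_image('top')['pixels']
cv2.imwrite('pics/e.png',np.hstack([cv2.resize(t[180:330,290:440],(390,390),interpolation=2),cv2.resize(s[180:330,250:400],(390,390),interpolation=2)]))
E
```

```text
no storey_small side
storey_small joint [ 0.5044 -0.0039  1.5376  0.1694] [ 0.5044 -0.0039  1.5376  0.1694]
t 21.6 pos [ 0.4309 -0.2097  0.1614] jaw 89.1 F [ 1.1  0.7 -0.4] open 0.0854 q [-0.61 -0.24  2.03 -0.    1.35 -2.16]
[0.43, -0.21, 0.027, 89.0] shift cm [13.44  0.1  -0.02] turn [ 0.1 -0.1  0. ]
```

View pics/e.png

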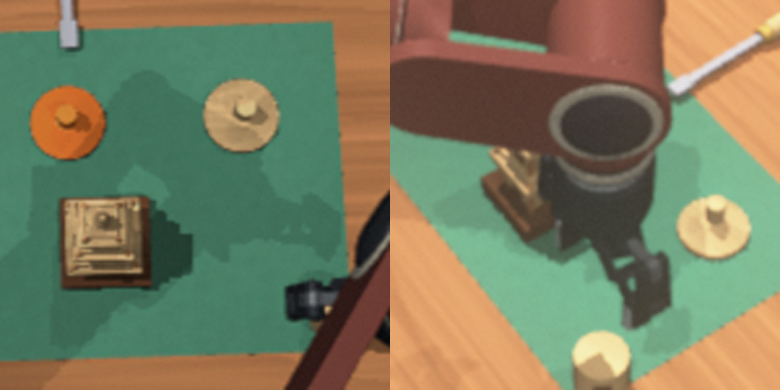

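The pagoda stands stacked and centred (top pane, about 105,240). Descending onto the drum.

Request:
step_arm:
  moves:
    - [[1.5,0.1,0],[0,0,0],1]
    - [[3.5,0.1,0],[0,0,0],1]
    - [[5.5,0.1,0],[0,0,0],1]
    - [[7.5,0.1,0],[0,0,0],1]
    - [[9.5,0.1,0],[0,0,0],1]
    - [[11.2,0.1,0],[0,0,0],1]
    - [[12.5,0.1,0],[0,0,0],1]
    - [[13.2,0.1,0],[0,0,0],1]
    - [[13.4,0.1,0],[0,0,0],1]
    - [[13.4,0.1,0],[0,0,0],1]

```text
t: 22.53
tool_pos: [0.4301, -0.2099, 0.0275]
tool_rot: [-1.198, 1.218, 1.196]
contact_force: [0.4, -0.7, -0.6]
opening: 0.0855
```

Request:
step_arm:
  grip_force: 30
  moves:
    - [[0,0,0],[0,0,0],0.4]
    - [[0,0,0],[0,0,0],0.4]
    - [[0,0,0],[0,0,0],0.4]
    - [[0,0,0],[0,0,0],0.4]
    - [[0,0,0],[0,0,0],0.4]
    - [[0,0,0],[0,0,0],0.4]
    - [[0,0,0],[0,0,0],0.4]
    - [[0,0,0],[0,0,0],0.4]
    - [[0,0,0],[0,0,0],0.4]
    - [[0,0,0],[0,0,0],0.4]

```text
t: 23.37
tool_pos: [0.4308, -0.2104, 0.0286]
tool_rot: [-1.2, 1.217, 1.195]
contact_force: [-0.2, -0.3, 5.3]
opening: 0.0464
```

```bash
python3 g.py .43 -.21 .13 89 .5365 -.394 .13 89
```

```text
t 23.37 pos [ 0.4308 -0.2104  0.0286] jaw 89.1 F [-0.2 -0.3  5.3] open 0.0464 q [-0.61 -0.04  2.11 -0.    1.08 -2.16]
[0.43, -0.21, 0.13, 89.0] shift cm [-10.14   0.06   0.02] turn [ 0.1 -0.1  0.1]
[0.5365, -0.394, 0.13, 89.0] shift cm [  0.   -10.97 -18.21] turn [0. 0. 0.]
```

Request:
step_arm:
  moves:
    - [[-2,0,0],[0,0,0],0.4]
    - [[-5,0,0],[0,0,0],0.4]
    - [[-8,-1,-1.6],[0,0,0],0.4]
    - [[-10,-2.5,-4.2],[0,0,0],0.4]
    - [[-10.1,-4.4,-7.3],[0,0,0],0.4]
    - [[-10.1,-6.2,-10.4],[0,0,0],0.4]
    - [[-10.1,-8.1,-13.5],[0,0,0],0.4]
    - [[-10.1,-9.6,-16],[0,0,0],0.4]
    - [[-10.1,-10.6,-17.6],[0,0,0],0.4]
    - [[-10.1,-10.9,-18.2],[0,0,0],0.4]

```text
t: 24.2
tool_pos: [0.5373, -0.3962, 0.1295]
tool_rot: [-1.199, 1.218, 1.194]
contact_force: [-0.5, -0.3, -0.3]
opening: 0.0462
```

```bash
python3 g.py .537 -.394 .049 89; python3 - <<'E'
from h import *
s=cams.get_image('side');o=ctrl.get_obs()['tool_pos']; u,v=proj(s,o).astype(int); print(u,v)
s=s['pixels'];t=cams.get_image('top')['pixels']
cv2.imwrite('pics/f.png',np.hstack([cv2.resize(t[180:330,420:570],(390,390),interpolation=2),cv2.resize(s[270:420,345:495],(390,390),interpolation=2)]))
E
```

```text
t 24.2 pos [ 0.5373 -0.3962  0.1295] jaw 89.0 F [-0.5 -0.3 -0.3] open 0.0462 q [-0.75  0.24  1.61 -0.    1.29 -2.3 ]
[0.537, -0.394, 0.049, 89.0] shift cm [8.05 0.05 0.24] turn [-0.  -0.1  0.1]
427 334
```

View pics/f.png

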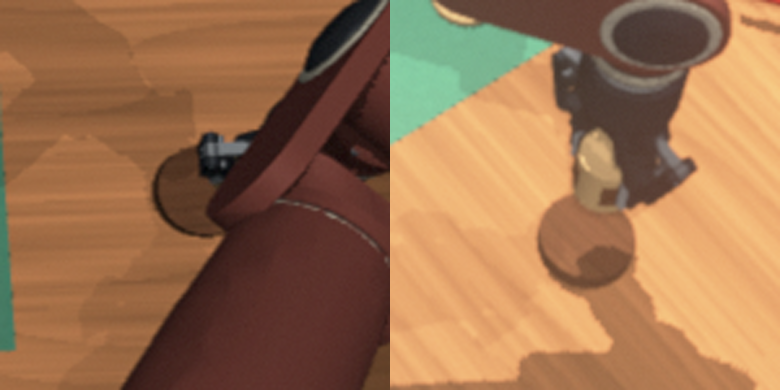

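The drum is held over the round plinth (right pane, drum about 600,170, plinth about 587,240). Lowering it.

Request:
step_arm:
  moves:
    - [[1.2,0,0.2],[0,0,0],0.4]
    - [[2.8,0,0.2],[0,0,0],0.4]
    - [[4.4,0,0.2],[0,0,0],0.4]
    - [[5.7,0,0.2],[0,0,0],0.4]
    - [[6.7,0,0.2],[0,0,0],0.4]
    - [[7.4,0,0.2],[0,0,0],0.4]
    - [[7.8,0,0.2],[0,0,0],0.4]
    - [[8,0,0.2],[0,0,0],0.4]
    - [[8.1,0,0.2],[0,0,0],0.4]
    - [[8.1,0,0.2],[0,0,0],0.4]

```text
t: 25.13
tool_pos: [0.5369, -0.3928, 0.049]
tool_rot: [-1.199, 1.218, 1.194]
contact_force: [0.5, 0.1, -0.4]
opening: 0.0463
```

Request:
step_arm:
  moves:
    - [[0,0,0],[0,0,0],0.6]
    - [[0,0,0],[0,0,0],0.7]
    - [[0,0,0],[0,0,0],0.8]
    - [[0,0,0],[0,0,0],1]
    - [[0,0,0],[0,0,0],1]
    - [[0,0,0],[0,0,0],1]
    - [[-1,0,0],[0,0,0],1]
    - [[-3,0,0],[0,0,0],1]
    - [[-6,0,0],[0,0,0],1]
    - [[-9,0,0],[0,0,0],1]

```text
t: 25.97
tool_pos: [0.5361, -0.3921, 0.1394]
tool_rot: [-1.197, 1.218, 1.196]
contact_force: [0.4, -0.9, -0.3]
opening: 0.0853
```

```bash
python3 g.py .615 -.135 .14 89
```

```text
t 25.97 pos [ 0.5361 -0.3921  0.1394] jaw 89.0 F [ 0.4 -0.9 -0.3] open 0.0853 q [-0.74  0.23  1.61 -0.    1.31 -2.3 ]
[0.615, -0.135, 0.14, 89.0] shift cm [-0.07 -7.44 25.84] turn [ 0. -0.  0.]
```

Request:
step_arm:
  moves:
    - [[0,-1,3.4],[0,0,0],1]
    - [[0,-2.1,7.2],[0,0,0],1]
    - [[0,-3.2,11],[0,0,0],1]
    - [[0,-4.3,14.8],[0,0,0],1]
    - [[0,-5.4,18.6],[0,0,0],1]
    - [[0,-6.4,22.2],[0,0,0],1]
    - [[0,-7.1,24.6],[0,0,0],1]
    - [[0,-7.4,25.8],[0,0,0],1]
    - [[0,-7.4,25.8],[0,0,0],0.6]
    - [[0,-7.4,25.8],[0,0,0],0.6]

```text
t: 26.8
tool_pos: [0.6146, -0.1358, 0.1397]
tool_rot: [-1.198, 1.218, 1.196]
contact_force: [-0.9, 0.5, -0.2]
opening: 0.064
```

```bash
python3 f.py lantern_drum .537 -.393 .02; python3 f.py lantern_cap .615 -.135 0; python3 g.py .615 -.135 .042 89
```

```text
lantern_drum joint [ 0.5366 -0.3918 -0.0377  0.0849] [ 0.5355 -0.3907 -0.0041  0.0717] [ 0.5383 -0.3916 -0.0439  0.0617]
no lantern_cap top
lantern_cap joint [ 0.6156 -0.1345  0.1229  0.0558] [ 0.6156 -0.1345  0.1229  0.0558]
t 27.2 pos [ 0.6144 -0.1363  0.1392] jaw 88.9 F [-0.6 -0.8 -0.9] open 0.0515 q [-0.34  0.15  1.7  -0.    1.3  -1.89]
[0.615, -0.135, 0.042, 89.0] shift cm [ 9.72 -0.06  0.13] turn [-0.1 -0.  -0. ]
```

Request:
step_arm:
  moves:
    - [[1,0,0.1],[0,0,0],0.6]
    - [[2.5,-0.1,0.1],[0,0,0],0.6]
    - [[4,-0.1,0.1],[0,0,0],0.6]
    - [[5.5,-0.1,0.1],[0,0,0],0.6]
    - [[6.8,-0.1,0.1],[0,0,0],0.6]
    - [[8,-0.1,0.1],[0,0,0],0.6]
    - [[9,-0.1,0.1],[0,0,0],0.6]
    - [[9.6,-0.1,0.1],[0,0,0],0.6]
    - [[9.8,-0.1,0.1],[0,0,0],0.6]
    - [[9.8,-0.1,0.1],[0,0,0],0.6]

```text
t: 28.03
tool_pos: [0.6152, -0.1353, 0.0407]
tool_rot: [-1.196, 1.219, 1.196]
contact_force: [-0.9, -0.7, 0.1]
opening: 0.0514
```

Request:
step_arm:
  grip_force: 30
  moves:
    - [[0,0,0],[0,0,0],0.1]
    - [[0,0,0],[0,0,0],0.1]
    - [[0,0,0],[0,0,0],0.1]
    - [[0,0,0],[0,0,0],0.1]
    - [[0,0,0],[0,0,0],0.1]
    - [[0,0,0],[0,0,0],0.1]
    - [[0,0,0],[0,0,0],0.1]
    - [[0,0,0],[0,0,0],0.1]
    - [[0,0,0],[0,0,0],0.1]
    - [[0,0,0],[0,0,0],0.1]

```text
t: 28.87
tool_pos: [0.616, -0.1355, 0.0418]
tool_rot: [-1.197, 1.218, 1.195]
contact_force: [0.1, 0.5, 6.5]
opening: 0.0168
```

```bash
python3 g.py .615 -.135 .16 89 .5365 -.392 .16 89
```

```text
t 28.87 pos [ 0.616  -0.1355  0.0418] jaw 88.9 F [0.1 0.5 6.5] open 0.0168 q [-0.33  0.27  1.74 -0.    1.13 -1.89]
[0.615, -0.135, 0.16, 89.0] shift cm [-11.82   0.09   0.04] turn [-0.1 -0.1  0.1]
[0.5365, -0.392, 0.16, 89.0] shift cm [  0.     7.4  -25.83] turn [0. 0. 0.]
```

Request:
step_arm:
  moves:
    - [[-2,0,0],[0,0,0],0.1]
    - [[-5,0,0],[0,0,0],0.1]
    - [[-8.5,0,0],[0,0,0],0.1]
    - [[-11.5,0.8,-2.5],[0,0,0],0.1]
    - [[-11.8,1.8,-6.2],[0,0,0],0.1]
    - [[-11.8,2.9,-10],[0,0,0],0.1]
    - [[-11.8,4,-13.8],[0,0,0],0.1]
    - [[-11.8,5.1,-17.6],[0,0,0],0.1]
    - [[-11.8,6.2,-21.4],[0,0,0],0.1]
    - [[-11.8,7,-24.2],[0,0,0],0.1]

```text
t: 29.7
tool_pos: [0.5396, -0.3785, 0.1589]
tool_rot: [-1.195, 1.22, 1.195]
contact_force: [0.4, -0.0, -1.0]
opening: 0.0173
```

```bash
python3 g.py .537 -.392 .16 89 .537 -.392 .112 89; python3 - <<'E'
from h import *
s=cams.get_image('side')['pixels'];t=cams.get_image('top')['pixels']
cv2.imwrite('pics/g.png',np.hstack([cv2.resize(t[180:330,420:570],(390,390),interpolation=2),cv2.resize(s[250:400,345:495],(390,390),interpolation=2)]))
E
```

```text
t 29.7 pos [ 0.5396 -0.3785  0.1589] jaw 88.9 F [ 0.4 -0.  -1. ] open 0.0173 q [-0.72  0.2   1.61 -0.    1.34 -2.27]
[0.537, -0.392, 0.16, 89.0] shift cm [-0.11  0.23 -1.35] turn [-0.1 -0.  -0. ]
[0.537, -0.392, 0.112, 89.0] shift cm [4.8 0.  0. ] turn [0. 0. 0.]
```

View pics/g.png

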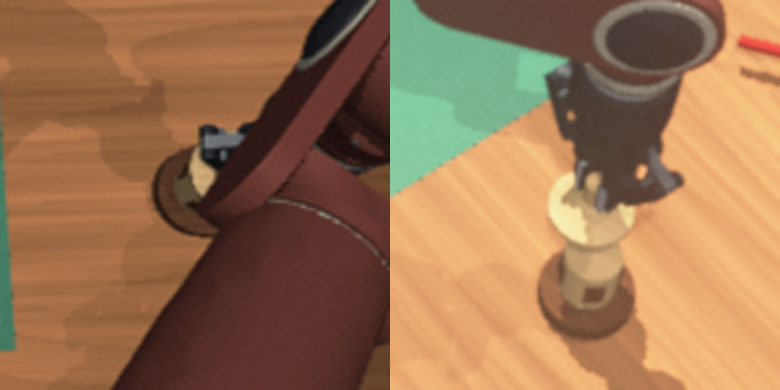

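The cap is held level above the drum (right pane, cap about 593,210; drum about 590,270). Centring and lowering.

Request:
step_arm:
  moves:
    - [[0,0.2,-1],[0,0,0],0.1]
    - [[0.8,0.2,-1.4],[0,0,0],0.1]
    - [[1.8,0.2,-1.4],[0,0,0],0.1]
    - [[2.8,0.2,-1.4],[0,0,0],0.1]
    - [[3.5,0.2,-1.4],[0,0,0],0.1]
    - [[4.1,0.2,-1.4],[0,0,0],0.1]
    - [[4.4,0.2,-1.4],[0,0,0],0.1]
    - [[4.6,0.2,-1.4],[0,0,0],0.1]
    - [[4.7,0.2,-1.4],[0,0,0],0.1]
    - [[4.7,0.2,-1.4],[0,0,0],0.1]

```text
t: 30.63
tool_pos: [0.5371, -0.394, 0.1122]
tool_rot: [-1.193, 1.222, 1.191]
contact_force: [0.3, 0.1, 0.0]
opening: 0.017
```

Request:
step_arm:
  moves:
    - [[0,0,0],[0,0,0],0.1]
    - [[0,0,0],[0,0,0],0.3]
    - [[0,0,0],[0,0,0],0.4]
    - [[0,0,0],[0,0,0],0.5]
    - [[0,0,0],[0,0,0],0.6]
    - [[0,0,0],[0,0,0],0.6]
    - [[-1,0,0],[0,0,0],0.6]
    - [[-3,0,0],[0,0,0],0.6]
    - [[-6,0,0],[0,0,0],0.6]
    - [[-10,0,0],[0,0,0],0.6]

```text
t: 31.47
tool_pos: [0.5356, -0.3925, 0.2102]
tool_rot: [-1.188, 1.222, 1.197]
contact_force: [1.1, -0.5, -0.0]
opening: 0.0512
```

Request:
step_arm:
  moves:
    - [[-2,1,2.5],[0,0,0],0.6]
    - [[-2,2,6],[0,0,0],0.6]
    - [[-2,3,9.5],[0,0,0],0.6]
    - [[-2,4,13],[0,0,0],0.6]
    - [[-2,5,16.5],[0,0,0],0.6]
    - [[-2,6,19],[0,0,0],0.6]
    - [[-2,7,20],[0,0,0],0.6]
    - [[-2,7,20],[0,0,0],0.6]
    - [[-2,7,20],[0,0,0],0.6]
    - [[-2,7,20],[0,0,0],0.6]

```text
t: 32.3
tool_pos: [0.4709, -0.1916, 0.2318]
tool_rot: [-1.188, 1.222, 1.195]
contact_force: [-0.6, -0.1, 0.5]
opening: 0.0511
```

```bash
python3 g.py; python3 f.py lantern_drum .537 -.393 .02; python3 f.py lantern_cap .537 -.392 .07;  python3 - <<'E'
from h import *
s=cams.get_image('side')['pixels'];t=cams.get_image('top')['pixels']
cv2.imwrite('pics/h.png',np.hstack([cv2.resize(t[170:370,280:540],(507,390),interpolation=2),cv2.resize(s[200:400,290:440],(292,390),interpolation=2)]))
E
```

```text
t 32.3 pos [ 0.4709 -0.1916  0.2318] jaw 88.6 F [-0.6 -0.1  0.5] open 0.0511 q [-0.53 -0.22  1.9  -0.    1.47 -2.08]
no lantern_drum top
lantern_drum joint [ 0.5303 -0.3975  0.188   0.7807] [ 0.5303 -0.3975  0.188   0.7807]
no lantern_cap top
lantern_cap joint [ 0.5371 -0.3924  0.1852  0.1025] [ 0.5371 -0.3924  0.1852  0.1025]
```

View pics/h.png

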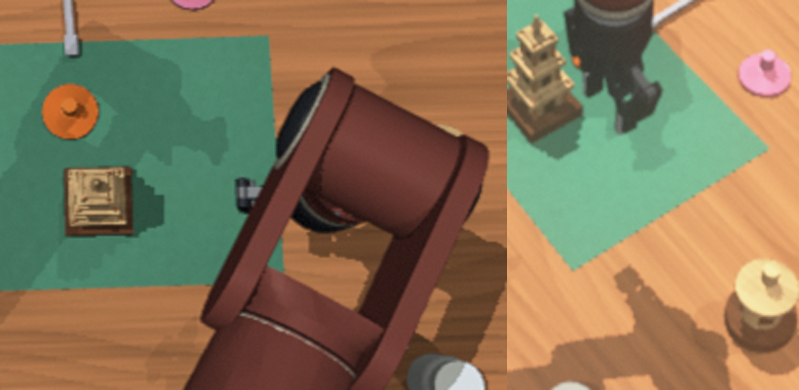

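The pagoda (right pane, about 540,75) and the capped lantern (about 765,305) both stand upright, and the gripper is clear of them. Handing in.

```bash
python3 -c "from station import ctrl;print(ctrl.finish_job())"
```

```text
the job is handed in; nothing more can be done
None
```

I built both models and handed the job in after about 32 s of robot time. The pagoda is on the square plinth (large, middle, small storey) and the lantern is on the round one (drum, then the pale cap). No verdict came back.

Each position below comes from fitting the part's known shape to the camera views after it was placed:

| Part | Offset from its bearer | Cameras used |
|---|---|---|
| Large storey | about 2 mm | both |
| Middle storey | about 2 mm | both |
| Small storey | about 2 mm | top only |
| Drum | about 2 mm | both |
| Cap | about 1 mm | side only |

- **Squareness:** the large and middle storeys are within about 0.03 rad of the plinth by the fits. The small storey's fit read about 0.02 rad off.
- **Standing:** in the last pictures both models stood upright with the gripper clear. I judged this by eye and did not measure tilt.
- **Bystanders:** no unexpected contact force showed up during the moves. I did not re-measure the mallet, glue jar or chisel at the end.

**Checks that failed:** the side camera missed the small storey and the top camera missed the cap. The final drum fit, with the cap covering it, was unusable, so the drum figure is from before the cap went on. The drum and the cap's knob also gripped 1–2 mm narrower than their listed widths; I left that, as the later fits put both on centre.

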